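Latch a tea pack into a sprung pack holder

TASK

Put the box of tea upright and lengthwise into the open front end of the wooden pack holder, then slide it in against the spring until the side catch, pushed aside by the box itself, clicks shut behind it, so that when you let go the catch keeps the box in. Push gently enough not to crush the box or ram it against the end of the spring's travel, and leave the other things where they are.

Things in the scene. Friction and masses are not known exactly. Their poses are not given: they have to be found in the camera images.
- tea_box: The box of tea: a closed rectangular carton 61 mm (own x) by 122 mm (own y), 84 mm high (own z up), 0.1 to 0.22 kg, standing loose on the worktop. Origin at the centre of its underside. It can be gripped across the 61 mm width from above. Either end may go in first.
- holder: Pack holder fixed to the worktop: open-topped wooden lane, 370 mm long. Origin: centre of its underside; own x runs along the lane from the open, flared front end (x = -185 mm) inwards, y left, z up. Lane floor 6 mm above the worktop, inner width 66 mm, wall tops 40 mm above the worktop. More than 20 N between the box and walls, catch or spring plate crushes it.
- lane_entry (a point): Point on the lane floor, on its middle line, 135 mm in front of the holder's origin; axes as the holder's. A box whose underside is centred here, its 122 mm side along the lane, stands in the lane clear of the catch.
- lane_home (a point): Point on the lane floor 55 mm inward of the holder's origin. Pawl and spring plate sit on one steel unit, clamped anywhere within a 40 mm range along the lane; its place is not reported, it must be felt or seen. So the pawl clicks in behind the box when the box's middle is somewhere from 21 mm before to 21 mm past this point; at rest on the pawl it then stands about 4 mm farther out.
- pawl (a joint): Angle (rad) of the sprung steel pawl in the left wall: 0 at rest, its nose 12 mm inside the lane; 0.15 to 0.28 while the box slides by; 0 again once clicked in behind the box. About 50 mm long, 16 to 42 mm above the worktop, hinged at its front end: it gives way inwards and blocks the way out. Pushing it aside and sliding past it takes about 1 to 5 N.
- lane_end (a point): Point on the lane floor at the lane's inner end, 185 mm inward of the holder's origin. Before it stands a plate 56 mm wide on a spring of 1.2 N/mm with 11.5 mm of travel, then a hard end. The box meets the plate about 7 mm before the click; push force is 7 to 10 N at the click and 14 N at the hard end, so a push of 12 N is past the click. Let go, the box springs back onto the pawl.
- jam_jar: Bystander, loose: round glass jam jar with a lid, 62 mm across, 90 mm high; origin at the centre of its underside. To be left alone.
- salt_shaker: Bystander, loose: round salt shaker, 44 mm across, 90 mm high; origin at the centre of its underside. To be left alone.
- spice_jar: Bystander, loose: round spice jar, 45 mm across, 106 mm high; origin at the centre of its underside. To be left alone.
- garlic: Bystander, loose: garlic bulb, about 56 mm across and high; origin at the centre of its underside. To be left alone.

How it is judged:
By the outcome, as a careful person would: the job done as asked, in the order asked, and still so for the second after the job is handed in, with the robot touching nothing.
It also fails if it takes over 58 s, if anything falls off the work surface, if the arm or the gripper's body presses on something with over 40 N, if the wrist force passes 120 N, or if a joint passes its speed limit or range.

ROBOT

A 6-joint arm with a two-finger parallel gripper is mounted at the origin on a cart in front of the work surface, level with it; the furniture and walls round the work are solid. World frame = base frame: x ahead of the robot, y to its left, z up, the work surface at z = 0. Lengths are in mm, angles in rad, forces in N, time in s.
With the tool pointing down it reaches from about 350 to 775 mm from the base axis. Payload 7.3 kg.
Tool frame: the origin (TCP) lies between the finger pads; the fingertips stand 25 mm ahead of it and the grasp point (between the pads) lies 6 mm ahead of it; z points along the fingers, y is the line along which they close (so a half turn about z gives the same grasp; the last joint's range is limited). The gripper opens to 92 mm and grips with 3 to 60 N. Pads are 19 mm wide; open, the fingers measure 130 mm over their backs; the gripper's body (75 mm by 190 mm) begins 47 mm behind the grasp point.
Start: joints at [-1.324, 0.342, 1.524, -0, 1.275, -0.146], TCP at [200.981, -485.025, 251.741] pointing down, gripper open.
Joint ranges: [-2.53, 2.53], [-0.77, 2.02], [0.04, 2.7], [-1, 4.14], [0.28, 2.66], [-3.11, 3.11]. Speed limits (rad/s): [2.57, 2.57, 3.14, 3.14, 3.14, 3.14].

INTERFACE

Orientations are given as [roll, pitch, yaw] about the fixed x, y, z axes, in that order (R = Rz(yaw) Ry(pitch) Rx(roll)).
In Python, from plant import bot gives the robot as it stands.
- The arm moves only by the tool play_rows, never from a script. Its argument "commands" is a list of rows, each an object of numbers: "x", "y", "z": the shift along the tool's x, y, z in m; "twist": the turn about the tool's z in degrees. In form: [{"x": .., "y": .., "z": .., "twist": ..}, ...]. A call has exactly 8 rows; each row is the pose to reach, as a shift and turn from the pose commanded when the call began, along the tool's axes at that moment; what a row does not reach only later rows make up. A row lasts 1/10 s, in which the tool goes at most 50 mm and 8.59 degrees, less where a joint would pass 70% of its speed; a pose out of reach is approached as far as the arm can. A call with a gripper value outside its range is refused whole. "jaw" is the closure, from 0 (fully open) to 1 (shut), set as the call begins (left out, the last holds). The fingers move at their own pace and stop on an object; the grip force is fixed at half the most. Time passes only in rows, so rows that repeat a pose let the fingers close, or fill a call up. It gives the time, the measured TCP pose, the force, the opening and the grip force at its end, in the units of the state.
- bot.get_obs(): the state, without advancing time (a new reading comes with each control period).
- bot.capture(name): name is "scene" or "top" or "wrist"; returns a dict with "pixels" (480x640x3 uint8, red, green, blue), "fx", "fy", "cx", "cy" (pixels), "eye" and "rotation" of the camera in the world. Camera axes: x right, y down, z forward; pixel columns grow to the right and rows downward; lengths in mm; the calibration is good to about 2 mm. A picture is of the moment at which its call begins. There is no depth.
- bot.close_job(): hands the job in; it is judged then, once.
The state is a dict: "time": time; "joint_positions": joint angles; "dq": joint speeds; "tau": joint torques, N m; "tool_pos": TCP position; "tcp_rot": TCP orientation; "contact_force": force on the tool from outside, world axes, zero at the start; "moment": the same for the moment, N m; "grip_width": finger opening in mm; "finger_force": force on a finger pad.
Only numpy, scipy, OpenCV 4.12 (cv2) and the standard library are available. Lean on these libraries where they do the work, as an engineer would, in place of code of your own. Each camera call takes 0.05 s, during which the arm holds its last target. There are 200 camera calls.

## Working session

There is one attempt and no reset: what is moved stays moved. The work goes in short steps, Python scripts to look and compute and a tool call to move; the robot and the scene stay as the last step left them, time stands still between calls to the robot, and variables do not carry over. Pictures are saved under pics/ and viewed, at most 10 in all, crops included, and the job is handed in when it is done.

Besides the shell and the picture viewer there is one more tool, called after "Request:" as name([rows], argument=value, ...), one row to a line, values as JSON. play_rows: Moves the arm, as the interface text tells. Its arguments: {"type":"object","properties":{"commands":{"type":"array"},"jaw":{"type":"number"}},"required":["commands"]}

```bash
mkdir -p pics
cat > h.py <<'E'
import numpy as np, cv2
from plant import bot
def cap(n,f=None):
    c=bot.capture(n)
    if f: cv2.imwrite('pics/'+f,cv2.cvtColor(np.asarray(c['pixels']),cv2.COLOR_RGB2BGR))
    return c
def ray(c,u,v,z):
    d=np.array(c['rotation'])@np.array([(u-c['cx'])/c['fx'],(v-c['cy'])/c['fy'],1.])
    e=np.array(c['eye']); return e+d*(z-e[2])/d[2]
def proj(c,p):
    q=np.array(c['rotation']).T@(np.array(p)-np.array(c['eye'])); return c['fx']*q[0]/q[2]+c['cx'],c['fy']*q[1]/q[2]+c['cy']
E
python3 - <<'E'
from h import *
for n in('top','scene'):
    c=cap(n,n+'1.png'); print(n,c['eye'],np.round(c['rotation'],3).tolist(),c['fx'],c['cx'],c['cy'])
print(bot.get_obs())
E
```

```text
top [445.07183525 183.24258088 899.76087599] [-2.933, -0.005, -1.644] 468.1711923383334 323.9399347958882 242.3831141369222
scene [ 327.23520611 -653.38271425  630.94368702] [-2.148, -0.009, -0.321] 545.4170438963002 329.8301439140709 240.66451423660607
{'time': 0.1, 'joint_positions': array([-1.32398443e+00,  3.42674641e-01,  1.52487524e+00,  4.70147884e-06,
        1.27541624e+00, -1.46038388e-01]), 'dq': array([-1.31142200e-03, -6.70080239e-04, -2.25941576e-03, -4.79643360e-06,
       -5.27081482e-04, -1.09498587e-03]), 'tau': array([ 1.35800747e-03, -4.32005131e+01, -2.44694227e+01,  7.19212834e-02,
        5.25828637e-02, -5.97526491e-05]), 'tool_pos': array([ 200.90810295, -484.69860877,  251.11937707]), 'tcp_rot': array([-3.14023446e+00, -2.04315291e-04,  3.92848770e-01]), 'contact_force': array([-1.06101235,  0.6585809 ,  0.03601155]), 'moment': array([-0.03000687, -0.00238562,  0.01191941]), 'finger_force': 0.0, 'grip_width': 91.70835902182988}
```

View pics/top1.png

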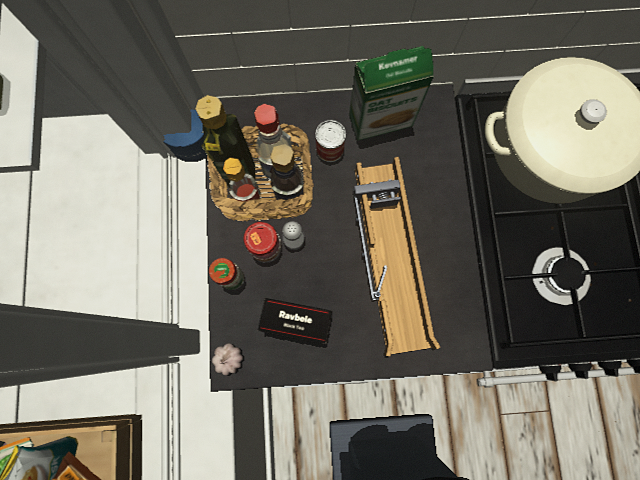

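View pics/scene1.png

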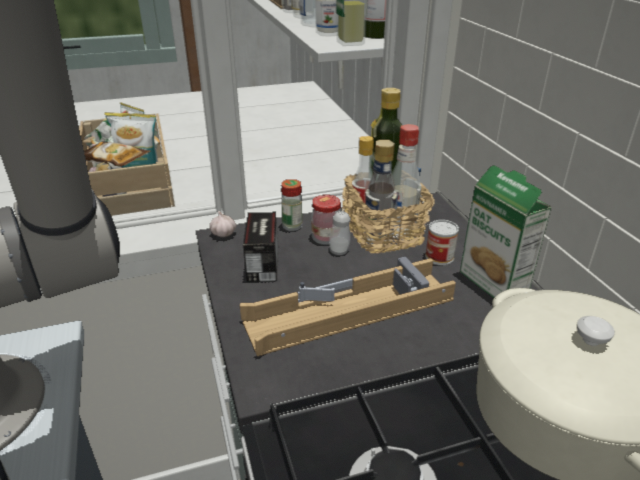

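The top view shows the tea box at about (295,322), with its long side left to right, and the holder's flared front at about (412,350), running up to (378,160). The pawl is near (380,285) and the plate near (385,195). The scene view confirms the layout. Next I'll fix the rotations and take a close crop.

```bash
sed -i "s/^import numpy.*/&\nfrom scipy.spatial.transform import Rotation as Ro/; s/    if f:/    c['rotation']=Ro.from_euler('xyz',c['rotation']).as_matrix()\n    if f:/" h.py
python3 - <<'E'
from h import *
c=cap('top','top2.png')
im=cv2.imread('pics/top2.png')
a=cv2.resize(im[285:365,230:450],None,fx=3.6,fy=3.6,interpolation=cv2.INTER_CUBIC)
b=cv2.resize(im[150:230,230:450],None,fx=3.6,fy=3.6,interpolation=cv2.INTER_CUBIC)
a=cv2.convertScaleAbs(a,alpha=1.6,beta=20)
cv2.imwrite('pics/crop.png',np.vstack([a,b]))
hsv=cv2.cvtColor(im,cv2.COLOR_BGR2HSV)
m=cv2.inRange(hsv,(8,70,90),(28,255,255)); m[:150]=0;m[360:]=0;m[:,:340]=0;m[:,450:]=0
ys,xs=np.nonzero(m); 
for r in range(165,355,20):
    x=xs[ys==r]; print(r,x.min(),x.max())
for p in [(387,355),(438,347),(357,165),(398,158)]: print(p,ray(c,*p,40).round(1))
for p in [(264,300),(332,308),(326,347),(259,333)]: print(p,ray(c,*p,84).round(1))
E
```

```text
165 357 400
185 400 404
205 361 408
225 364 412
245 374 416
265 371 419
285 376 423
305 378 427
325 385 431
345 388 439
(387, 355) [413.   68.6  40. ]
(438, 347) [420.2 -24.1  40. ]
(357, 165) [775.1  90.6  40. ]
(398, 158) [783.9   9.5  40. ]
(264, 300) [522.6 278.1  84. ]
(332, 308) [500.3 161.5  84. ]
(326, 347) [435.4 176.7  84. ]
(259, 333) [467.  289.2  84. ]
```

View pics/crop.png

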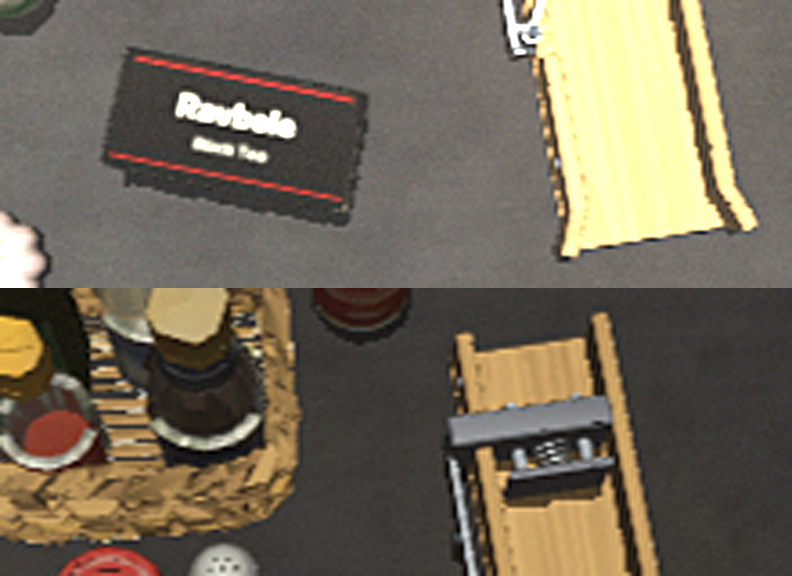

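The crop shows the box top's corners at about (265.5,298.3), (332.2,310.6), (325.5,341.7) and (258.9,329.4) in full-image pixels. The right wall's top is at (394.4–399.7,157) and (420.3–425.3,285), and the left wall's back end is at (356–361,163).

Run:
```python
from h import *
c=cap('top')
P=[ray(c,*p,84)[:2] for p in [(265.5,298.3),(332.2,310.6),(325.5,341.7),(258.9,329.4)]]
P=np.array(P);print(P.round(1)); print([np.linalg.norm(P[i]-P[i-1]).round(1) for i in range(4)])
d=(P[0]-P[1])+(P[3]-P[2]); e=(P[0]-P[3])+(P[1]-P[2]); print('centre',P.mean(0),'yaw long',np.degrees(np.arctan2(d[1],d[0])),'short',np.degrees(np.arctan2(e[1],e[0])))
for p in [(394.4,157),(399.7,157),(420.3,285),(425.3,285),(428.6,335.5),(361.4,163),(356.4,163)]: print(p,ray(c,*p,40)[:2].round(1))
# fit right wall outer edge on wood mask, z=40
im=cv2.cvtColor(np.asarray(c['pixels']),cv2.COLOR_RGB2HSV)
m=cv2.inRange(im,(8,70,90),(28,255,255)); 
R=[];L=[]
for r in range(162,325):
    x=np.nonzero(m[r,350:450])[0]+350
    R.append(ray(c,x.max()+1,r+.5,40)[:2]); L.append(ray(c,x.min(),r+.5,40)[:2])
for A in(R,L):
    A=np.array(A,np.float32); v=cv2.fitLine(A,cv2.DIST_HUBER,0,.5,.01).ravel(); v[:2]*=np.sign(v[0]); print('angle',np.degrees(np.arctan2(v[1],v[0])),'y at x=600',v[3]+(600-v[2])*v[1]/v[0])
```

```text
[[525.3 275.3]
 [495.8 161.5]
 [444.2 176.9]
 [473.1 289.1]]
[np.float64(54.0), np.float64(117.6), np.float64(53.8), np.float64(115.9)]
centre [484.59441455 225.6976209 ] yaw long 75.52208858602562 short -15.701304148663384
(394.4, 157) [786.4  16.3]
(399.7, 157) [785.7   5.9]
(420.3, 285) [533.4  -5.3]
(425.3, 285) [532.7 -14.5]
(428.6, 335.5) [441.5  -9.7]
(361.4, 163) [778.6  81.7]
(356.4, 163) [779.3  91.5]
angle 4.503575 y at x=600 -7.3913946
angle 3.399508 y at x=600 80.570366
```

```bash
cat >> h.py <<'E'
def plan(x,y,z,yaw):
    "world target (mm,deg) -> tool shift (m) and twist"
    o=bot.get_obs(); p=np.array(o['tool_pos']); R=Ro.from_euler('xyz',o['tcp_rot'])
    d=R.inv().apply(np.array([x,y,z])-p)/1000; cy=np.degrees(o['tcp_rot'][2])
    tw=-((yaw-cy+180)%360-180)
    print('now',p.round(1),np.degrees(o['tcp_rot']).round(2),'F',np.round(o['contact_force'],1),'t',round(o['time'],2)); print('move',d.round(4),'twist',round(tw,2))
E
python3 -c "
from h import *
plan(500,30,300,4.3)"
```

```text
now [ 200.9 -484.8  251.3] [-1.7995e+02 -1.0000e-02  2.2510e+01] F [0.4 0.3 0.8] t 0.2
move [ 0.4734 -0.3612 -0.0483] twist 18.21
```

Request:
play_rows([
  {"x": 0.04, "y": -0.03, "z": -0.004, "twist": 2},
  {"x": 0.08, "y": -0.06, "z": -0.008, "twist": 4},
  {"x": 0.12, "y": -0.09, "z": -0.012, "twist": 6},
  {"x": 0.16, "y": -0.12, "z": -0.016, "twist": 8},
  {"x": 0.2, "y": -0.15, "z": -0.02, "twist": 9},
  {"x": 0.24, "y": -0.18, "z": -0.024, "twist": 10},
  {"x": 0.28, "y": -0.21, "z": -0.028, "twist": 11},
  {"x": 0.32, "y": -0.24, "z": -0.032, "twist": 12},
], jaw=0)

```text
time: 1.0
tool_pos: [404.6, -140.0, 283.9]
tcp_rot: [3.141, -0.0, 0.182]
contact_force: [2.1, -1.1, 0.3]
grip_width: 91.7
finger_force: 0.0
```

Request:
play_rows([
  {"x": 0.04, "y": -0.03, "z": -0.004, "twist": 2},
  {"x": 0.08, "y": -0.06, "z": -0.008, "twist": 4},
  {"x": 0.12, "y": -0.09, "z": -0.012, "twist": 6},
  {"x": 0.15, "y": -0.12, "z": -0.016, "twist": 6},
  {"x": 0.15, "y": -0.12, "z": -0.016, "twist": 6},
  {"x": 0.15, "y": -0.12, "z": -0.016, "twist": 6},
  {"x": 0.15, "y": -0.12, "z": -0.016, "twist": 6},
  {"x": 0.15, "y": -0.12, "z": -0.016, "twist": 6},
])

```text
time: 1.8
tool_pos: [529.1, 2.4, 299.6]
tcp_rot: [3.141, 0.0, 0.077]
contact_force: [-0.4, 0.4, 0.9]
grip_width: 91.8
finger_force: 0.0
```

```bash
python3 -c "
from h import *
plan(500,30,300,4.3)
c=cap('wrist','w1.png');print(c['eye'],c['rotation'].round(3))"
```

```text
now [529.1   2.4 299.6] [1.7999e+02 2.0000e-02 4.4100e+00] F [-0.4  0.4  0.9] t 1.8
move [-0.0269 -0.0298 -0.0004] twist 0.11
[613.07530811   8.53758281 433.45533098] [[ 0.076 -0.949 -0.307]
 [-0.997 -0.073 -0.023]
 [-0.     0.308 -0.951]]
```

View pics/w1.png

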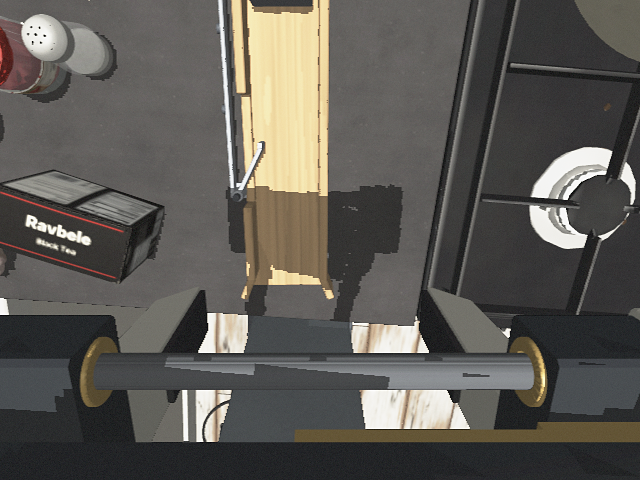

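The wrist view shows the lane from its front end (245–333, 297) to the spring plate at (280,5). The pawl's hinge is near (237,195) and its nose tip near (262,145). I'll fit the wall edges next.

Run:
```python
from h import *
c=cap('wrist')
im=cv2.cvtColor(np.asarray(c['pixels']),cv2.COLOR_RGB2HSV)
m=cv2.inRange(im,(8,60,60),(28,255,255)); m[:,:215]=0;m[:,350:]=0
def fit(rows,side):
    A=[]
    for r in rows:
        x=np.nonzero(m[r])[0]
        if len(x): A.append(ray(c,(x.max()+1) if side=='R' else x.min(),r+.5,40)[:2])
    v=cv2.fitLine(np.array(A,np.float32),cv2.DIST_HUBER,0,.5,.01).ravel(); v[:2]*=np.sign(v[0])
    print(side,'angle',np.degrees(np.arctan2(v[1],v[0])).round(2),'y@430,530,600,700',(v[3]+(np.array([430,530,600,700])-v[2])*v[1]/v[0]).round(1))
fit(range(20,265),'R'); fit(range(20,180),'R')
fit(range(20,90),'L'); fit(range(210,265),'L')
g=cv2.cvtColor(np.asarray(c['pixels']),cv2.COLOR_RGB2GRAY)
for r in (60,120,250): print(r,g[r,225:340].tolist())
for p in [(262,145),(237,195),(262,141)]: print(p,ray(c,*p,42)[:2].round(1))
for p in [(245,297),(333,297)]: print(p,ray(c,*p,40)[:2].round(1))
for p in [(250,12),(312,12)]: print('plate',ray(c,*p,40)[:2].round(1))
```

```text
R angle 4.65 y@430,530,600,700 [-20.6 -12.5  -6.8   1.4]
R angle 4.52 y@430,530,600,700 [-20.1 -12.2  -6.7   1.2]
L angle 4.65 y@430,530,600,700 [63.7 71.9 77.6 85.7]
L angle 4.96 y@430,530,600,700 [63.8 72.5 78.5 87.2]
60 [210, 99, 80, 73, 62, 47, 73, 101, 87, 146, 213, 220, 219, 219, 221, 224, 227, 223, 181, 110, 68, 80, 78, 78, 95, 191, 237, 230, 230, 229, 228, 228, 231, 229, 228, 227, 226, 225, 225, 224, 226, 227, 224, 225, 224, 224, 221, 218, 217, 221, 225, 226, 223, 220, 218, 223, 225, 226, 227, 228, 228, 225, 222, 223, 225, 225, 225, 228, 229, 224, 221, 225, 228, 229, 230, 228, 222, 220, 223, 224, 223, 220, 222, 223, 224, 223, 227, 227, 227, 224, 224, 227, 202, 94, 153, 215, 224, 222, 219, 218, 218, 218, 209, 166, 89, 98, 97, 96, 100, 99, 98, 96, 99, 97, 100]
120 [128, 209, 245, 248, 206, 71, 78, 73, 52, 49, 47, 71, 101, 101, 94, 96, 85, 159, 228, 227, 226, 226, 229, 230, 230, 209, 132, 160, 232, 227, 225, 227, 225, 228, 229, 229, 228, 227, 224, 222, 228, 233, 233, 233, 232, 226, 221, 218, 214, 215, 217, 221, 225, 226, 223, 222, 222, 223, 223, 223, 224, 227, 225, 220, 224, 228
[... 249 characters left out ...]
101, 96, 101, 99, 99, 88, 46, 53, 54, 52, 51, 52, 51, 53, 51, 54, 54, 55, 50, 49, 85, 121, 122, 125, 114, 115, 114, 113, 97, 74, 74, 73, 78, 95, 108, 108, 108, 109, 112, 118, 114, 117, 115, 115, 115, 116, 121, 121, 122, 117, 118, 113, 111, 112, 117, 115, 116, 115, 116, 117, 109, 108, 104, 107, 110, 107, 108, 112, 112, 114, 116, 112, 114, 114, 114, 109, 106, 111, 112, 113, 110, 113, 115, 112, 110, 110, 111, 110, 113, 117, 119, 113, 110, 101, 98, 106, 107, 111, 111, 110, 113, 100, 75, 49, 50, 54, 52, 54, 49, 53, 49, 54, 46, 50, 48]
(262, 145) [573.9  53.7]
(237, 195) [524.4  76.2]
(262, 141) [577.6  53.8]
(245, 297) [414.3  66. ]
(333, 297) [421.5 -27.1]
plate [684.7  68.4]
plate [688.7  15.3]
```

```bash
python3 -c "
from h import *
plan(484.6,225.7,180,75)"
```

```text
now [529.3   2.5 299.8] [ 1.7999e+02 -1.0000e-02  4.4100e+00] F [ 0.4  0.1 -0.8] t 1.9
move [-0.0274 -0.226   0.1197] twist -70.59
```

Request:
play_rows([
  {"x": -0.004, "y": -0.035, "z": 0.0, "twist": -8},
  {"x": -0.008, "y": -0.07, "z": 0.015, "twist": -16},
  {"x": -0.012, "y": -0.105, "z": 0.03, "twist": -24},
  {"x": -0.016, "y": -0.14, "z": 0.05, "twist": -32},
  {"x": -0.02, "y": -0.175, "z": 0.07, "twist": -40},
  {"x": -0.024, "y": -0.2, "z": 0.09, "twist": -48},
  {"x": -0.0274, "y": -0.226, "z": 0.11, "twist": -56},
  {"x": -0.0274, "y": -0.226, "z": 0.12, "twist": -64},
])

```text
time: 2.7
tool_pos: [483.2, 228.3, 178.1]
tcp_rot: [-3.14, 0.001, 1.203]
contact_force: [0.8, -0.2, 0.2]
grip_width: 91.6
finger_force: 0.0
```

Request:
play_rows([
  {"twist": -3, "x": 0, "y": 0, "z": 0},
  {"twist": -6.6, "x": 0, "y": 0, "z": 0},
  {"twist": -6.6, "x": 0, "y": 0, "z": 0},
  {"twist": -6.6, "x": 0, "y": 0, "z": 0},
  {"twist": -6.6, "x": 0, "y": 0, "z": 0},
  {"twist": -6.6, "x": 0, "y": 0, "z": 0},
  {"twist": -6.6, "x": 0, "y": 0, "z": 0},
  {"twist": -6.6, "x": 0, "y": 0, "z": 0},
])

```text
time: 3.5
tool_pos: [484.6, 226.6, 179.6]
tcp_rot: [3.141, 0.0, 1.311]
contact_force: [-0.3, -0.7, 0.0]
grip_width: 91.7
finger_force: 0.0
```

```bash
python3 -c "
from h import *
plan(484.6,225.7,69,75)
c=cap('wrist','w2.png')
print([proj(c,(484.6,225.7,84)),proj(c,ray(c,320,240,84))])
y=np.radians(75)
for a in(61,-61):
  for b in(30.5,-30.5): print(np.round(proj(c,(484.6+a*np.cos(y)-b*np.sin(y),225.7+a*np.sin(y)+b*np.cos(y),84))))"
```

```text
now [484.6 226.6 179.6] [179.99   0.    75.09] F [-0.3 -0.7  0. ] t 3.5
move [-0.0008  0.0002  0.1106] twist 0.09
[(np.float64(313.07642974634666), np.float64(253.88423530487265)), (np.float64(320.0), np.float64(240.00000000000003))]
[258. 150.]
[368. 150.]
[266. 343.]
[360. 343.]
```

View pics/w2.png

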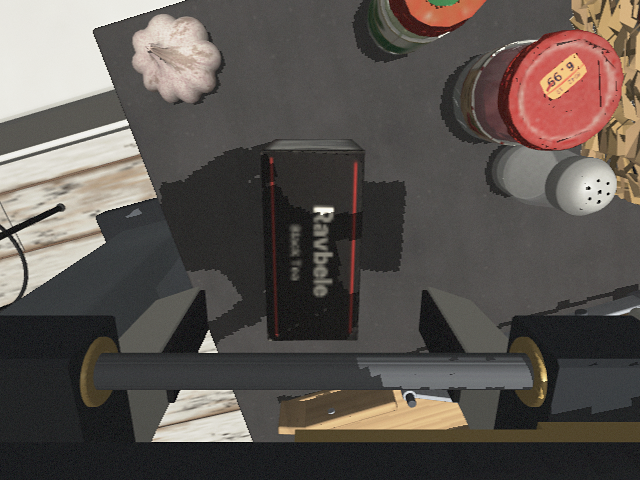

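The wrist view shows the box top at (264,152)–(365,152) and (268,340)–(357,340). It sits square to the tool, centred and clear of the neighbours, so I'll go down and grip.

Request:
play_rows([
  {"x": -0.001, "y": 0, "z": 0.02, "twist": 0},
  {"x": -0.001, "y": 0, "z": 0.04, "twist": 0},
  {"x": -0.001, "y": 0, "z": 0.06, "twist": 0},
  {"x": -0.001, "y": 0, "z": 0.08, "twist": 0},
  {"x": -0.001, "y": 0, "z": 0.095, "twist": 0},
  {"x": -0.001, "y": 0, "z": 0.105, "twist": 0},
  {"x": -0.001, "y": 0, "z": 0.11, "twist": 0},
  {"x": -0.001, "y": 0, "z": 0.11, "twist": 0},
])

```text
time: 4.35
tool_pos: [484.3, 225.6, 69.3]
tcp_rot: [-3.141, 0.0, 1.311]
contact_force: [0.3, -0.1, -0.0]
grip_width: 91.5
finger_force: 0.0
```

Request:
play_rows([
  {"x": 0, "y": 0, "z": 0, "twist": 0},
  {"x": 0, "y": 0, "z": 0, "twist": 0},
  {"x": 0, "y": 0, "z": 0, "twist": 0},
  {"x": 0, "y": 0, "z": 0, "twist": 0},
  {"x": 0, "y": 0, "z": 0, "twist": 0},
  {"x": 0, "y": 0, "z": 0, "twist": 0},
  {"x": 0, "y": 0, "z": 0, "twist": 0},
  {"x": 0, "y": 0, "z": 0, "twist": 0},
], jaw=1)

```text
time: 5.15
tool_pos: [484.5, 225.6, 69.9]
tcp_rot: [3.141, -0.0, 1.311]
contact_force: [-0.3, -0.3, 4.7]
grip_width: 61.0
finger_force: 30.0
```

Request:
play_rows([
  {"x": 0, "y": 0, "z": -0.01, "twist": 0},
  {"x": 0, "y": 0, "z": -0.03, "twist": 0},
  {"x": 0, "y": 0, "z": -0.05, "twist": 0},
  {"x": 0, "y": 0, "z": -0.07, "twist": 0},
  {"x": 0, "y": 0, "z": -0.08, "twist": 0},
  {"x": 0, "y": 0, "z": -0.08, "twist": 0},
  {"x": 0, "y": 0, "z": -0.08, "twist": 0},
  {"x": 0, "y": 0, "z": -0.08, "twist": 0},
])

```text
time: 5.95
tool_pos: [483.7, 225.4, 148.5]
tcp_rot: [-3.14, 0.001, 1.311]
contact_force: [0.8, -0.0, -2.6]
grip_width: 60.3
finger_force: 30.0
```

```bash
python3 -c "
from h import *
s=-150;t=np.radians(4.6)
plan(600.5+s*np.cos(t),35.4+s*np.sin(t),150,4.6)"
```

```text
now [483.7 225.4 148.5] [-1.799e+02  7.000e-02  7.510e+01] F [ 0.8 -0.  -2.6] t 5.95
move [-0.2037  0.0203 -0.0013] twist 70.5
```

Request:
play_rows([
  {"x": -0.025, "y": 0.003, "z": 0, "twist": 8},
  {"x": -0.05, "y": 0.005, "z": 0, "twist": 16},
  {"x": -0.075, "y": 0.007, "z": 0, "twist": 24},
  {"x": -0.1, "y": 0.01, "z": 0, "twist": 32},
  {"x": -0.13, "y": 0.013, "z": 0, "twist": 40},
  {"x": -0.16, "y": 0.015, "z": 0, "twist": 48},
  {"x": -0.19, "y": 0.018, "z": 0, "twist": 56},
  {"x": -0.204, "y": 0.02, "z": 0, "twist": 64},
])

```text
time: 6.75
tool_pos: [450.3, 21.5, 148.8]
tcp_rot: [-3.141, 0.002, 0.187]
contact_force: [0.6, -0.5, -1.1]
grip_width: 60.4
finger_force: 30.0
```

Request:
play_rows([
  {"twist": 3, "x": 0, "y": 0, "z": 0},
  {"twist": 6.5, "x": 0, "y": 0, "z": 0},
  {"twist": 6.5, "x": 0, "y": 0, "z": 0},
  {"twist": 6.5, "x": 0, "y": 0, "z": 0},
  {"twist": 6.5, "x": 0, "y": 0, "z": 0},
  {"twist": 6.5, "x": 0, "y": 0, "z": 0},
  {"twist": 6.5, "x": 0, "y": 0, "z": 0},
  {"twist": 6.5, "x": 0, "y": 0, "z": 0},
])

```text
time: 7.55
tool_pos: [451.3, 23.4, 149.6]
tcp_rot: [3.142, -0.0, 0.081]
contact_force: [-0.3, 0.0, -1.5]
grip_width: 60.8
finger_force: 30.0
```

```bash
python3 -c "
from h import *
s=-235;t=np.radians(4.6)
plan(600.5+s*np.cos(t),35.4+s*np.sin(t),120,4.6)
cap('wrist','w3.png')"
```

```text
now [451.3  23.4 149.6] [180.    -0.     4.63] F [-0.3  0.  -1.5] t 7.55
move [-0.0853 -0.      0.0296] twist 0.03
```

View pics/w3.png

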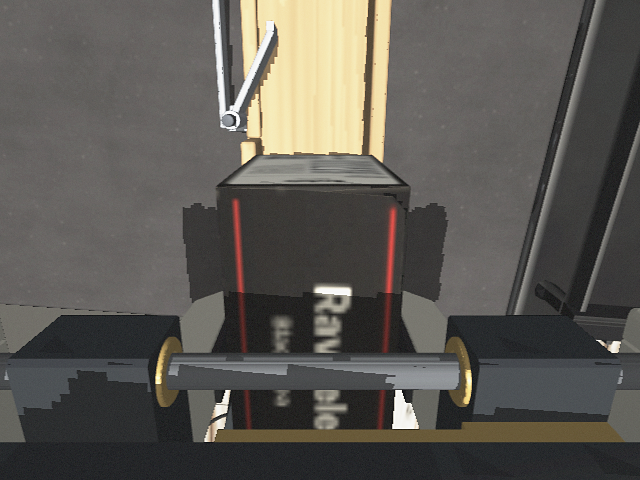

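The box hangs square in the grip: its front top edge runs (218,187)–(410,187), in line with the lane behind it. I'll back off in front of the flare, lower it, then slide in.

Request:
play_rows([
  {"x": -0.03, "y": 0, "z": 0, "twist": 0},
  {"x": -0.06, "y": 0, "z": 0, "twist": 0},
  {"x": -0.085, "y": 0, "z": 0.01, "twist": 0},
  {"x": -0.085, "y": 0, "z": 0.03, "twist": 0},
  {"x": -0.085, "y": 0, "z": 0.05, "twist": 0},
  {"x": -0.085, "y": 0, "z": 0.065, "twist": 0},
  {"x": -0.085, "y": 0, "z": 0.072, "twist": 0},
  {"x": -0.085, "y": 0, "z": 0.072, "twist": 0},
])

```text
time: 8.4
tool_pos: [366.2, 16.5, 77.1]
tcp_rot: [-3.141, 0.001, 0.08]
contact_force: [0.2, -1.1, -1.0]
grip_width: 60.5
finger_force: 30.0
```

```bash
python3 -c "
from h import *
s=-180;t=np.radians(4.6)
plan(600.5+s*np.cos(t),35.4+s*np.sin(t),77,4.6)
print(bot.get_obs()['moment'])"
```

```text
now [366.2  16.5  77.1] [-1.7998e+02  8.0000e-02  4.6100e+00] F [ 0.2 -1.1 -1. ] t 8.4
move [ 0.055 -0.     0.   ] twist 0.01
[ 0.0081124   0.03883071 -0.0074535 ]
```

Request:
play_rows([
  {"x": 0.005, "y": 0, "z": 0, "twist": 0},
  {"x": 0.01, "y": 0, "z": 0, "twist": 0},
  {"x": 0.015, "y": 0, "z": 0, "twist": 0},
  {"x": 0.02, "y": 0, "z": 0, "twist": 0},
  {"x": 0.025, "y": 0, "z": 0, "twist": 0},
  {"x": 0.03, "y": 0, "z": 0, "twist": 0},
  {"x": 0.035, "y": 0, "z": 0, "twist": 0},
  {"x": 0.04, "y": 0, "z": 0, "twist": 0},
])

```text
time: 9.2
tool_pos: [406.8, 19.7, 77.6]
tcp_rot: [3.142, 0.0, 0.08]
contact_force: [0.8, -0.1, -2.1]
grip_width: 60.3
finger_force: 30.0
```

Request:
play_rows([
  {"x": 0.005, "y": 0, "z": 0, "twist": 0},
  {"x": 0.01, "y": 0, "z": 0, "twist": 0},
  {"x": 0.015, "y": 0, "z": 0, "twist": 0},
  {"x": 0.02, "y": 0, "z": 0, "twist": 0},
  {"x": 0.025, "y": 0, "z": 0, "twist": 0},
  {"x": 0.03, "y": 0, "z": 0, "twist": 0},
  {"x": 0.035, "y": 0, "z": 0, "twist": 0},
  {"x": 0.04, "y": 0, "z": 0, "twist": 0},
])

```text
time: 10.0
tool_pos: [446.7, 22.9, 77.6]
tcp_rot: [3.142, 0.0, 0.08]
contact_force: [-0.4, 0.1, -2.2]
grip_width: 60.7
finger_force: 30.0
```

```bash
python3 -c "
from h import *
s=-135;t=np.radians(4.6)
plan(600.5+s*np.cos(t),35.4+s*np.sin(t),77,4.6)
print(bot.get_obs()['moment'])
c=cap('top','t3.png')
"
```

```text
now [446.7  22.9  77.6] [180.    0.    4.6] F [-0.4  0.1 -2.2] t 10.0
move [ 0.0193 -0.0001  0.0006] twist 0.0
[0.03427136 0.02170226 0.03516715]
```

Request:
play_rows([
  {"x": 0.005, "y": 0, "z": 0, "twist": 0},
  {"x": 0.01, "y": 0, "z": 0, "twist": 0},
  {"x": 0.015, "y": 0, "z": 0, "twist": 0},
  {"x": 0.02, "y": 0, "z": 0, "twist": 0},
  {"x": 0.025, "y": 0, "z": 0, "twist": 0},
  {"x": 0.03, "y": 0, "z": 0, "twist": 0},
  {"x": 0.035, "y": 0, "z": 0, "twist": 0},
  {"x": 0.04, "y": 0, "z": 0, "twist": 0},
])

```text
time: 10.85
tool_pos: [486.6, 26.1, 77.6]
tcp_rot: [3.142, 0.0, 0.08]
contact_force: [0.5, 0.9, -1.4]
grip_width: 60.8
finger_force: 30.0
```

Request:
play_rows([
  {"x": 0.004, "y": 0, "z": 0, "twist": 0},
  {"x": 0.008, "y": 0, "z": 0, "twist": 0},
  {"x": 0.012, "y": 0, "z": 0, "twist": 0},
  {"x": 0.016, "y": 0, "z": 0, "twist": 0},
  {"x": 0.02, "y": 0, "z": 0, "twist": 0},
  {"x": 0.024, "y": 0, "z": 0, "twist": 0},
  {"x": 0.027, "y": 0, "z": 0, "twist": 0},
  {"x": 0.03, "y": 0, "z": 0, "twist": 0},
])

```text
time: 11.65
tool_pos: [516.7, 28.5, 77.7]
tcp_rot: [3.141, -0.001, 0.08]
contact_force: [-0.7, -3.3, -1.7]
grip_width: 60.5
finger_force: 30.0
```

```bash
python3 -c "
from h import *
s=-35;t=np.radians(4.6)
plan(600.5+s*np.cos(t),35.4+s*np.sin(t),77,4.6)
print(bot.get_obs()['moment'])
"
```

```text
now [516.7  28.5  77.7] [ 1.7998e+02 -5.0000e-02  4.6000e+00] F [-0.7 -3.3 -1.7] t 11.65
move [ 0.0491 -0.0002  0.0007] twist 0.0
[-0.56617208  0.32645115 -0.0998171 ]
```

Request:
play_rows([
  {"x": 0.004, "y": 0, "z": 0, "twist": 0},
  {"x": 0.008, "y": 0, "z": 0, "twist": 0},
  {"x": 0.012, "y": 0, "z": 0, "twist": 0},
  {"x": 0.016, "y": 0, "z": 0, "twist": 0},
  {"x": 0.02, "y": 0, "z": 0, "twist": 0},
  {"x": 0.024, "y": 0, "z": 0, "twist": 0},
  {"x": 0.028, "y": 0, "z": 0, "twist": 0},
  {"x": 0.032, "y": 0, "z": 0, "twist": 0},
])

```text
time: 12.45
tool_pos: [548.3, 31.1, 77.6]
tcp_rot: [3.141, 0.0, 0.08]
contact_force: [-1.6, -3.2, -1.5]
grip_width: 60.4
finger_force: 30.0
```

Request:
play_rows([
  {"x": 0.004, "y": 0, "z": 0, "twist": 0},
  {"x": 0.008, "y": 0, "z": 0, "twist": 0},
  {"x": 0.012, "y": 0, "z": 0, "twist": 0},
  {"x": 0.016, "y": 0, "z": 0, "twist": 0},
  {"x": 0.02, "y": 0, "z": 0, "twist": 0},
  {"x": 0.024, "y": 0, "z": 0, "twist": 0},
  {"x": 0.028, "y": 0, "z": 0, "twist": 0},
  {"x": 0.032, "y": 0, "z": 0, "twist": 0},
])

```text
time: 13.25
tool_pos: [580.2, 33.7, 77.6]
tcp_rot: [3.141, 0.0, 0.08]
contact_force: [-1.6, -3.4, -1.7]
grip_width: 60.3
finger_force: 30.0
```

```bash
python3 -c "
from h import *
s=20;t=np.radians(4.6)
plan(600.5+s*np.cos(t),35.4+s*np.sin(t),77,4.6)
print(bot.get_obs()['moment'])
cap('wrist','w4.png')
"
```

```text
now [580.2  33.7  77.6] [179.99   0.     4.61] F [-1.6 -3.4 -1.7] t 13.25
move [ 0.0404 -0.0001  0.0006] twist 0.01
[-0.57156986  0.33708158  0.06298462]
```

View pics/w4.png

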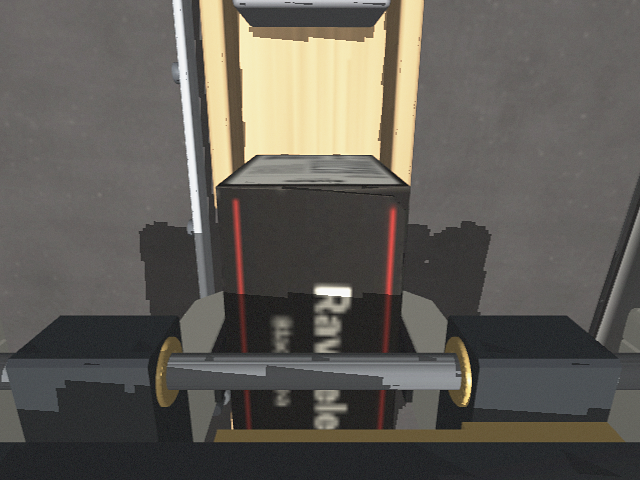

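The box is upright and straight between the walls with its front edge at row 187, and the plate is still ahead at row 20. The pawl pushes sideways with only about 3 N, so I'll continue.

Request:
play_rows([
  {"x": 0.004, "y": 0, "z": 0, "twist": 0},
  {"x": 0.008, "y": 0, "z": 0, "twist": 0},
  {"x": 0.012, "y": 0, "z": 0, "twist": 0},
  {"x": 0.016, "y": 0, "z": 0, "twist": 0},
  {"x": 0.02, "y": 0, "z": 0, "twist": 0},
  {"x": 0.024, "y": 0, "z": 0, "twist": 0},
  {"x": 0.028, "y": 0, "z": 0, "twist": 0},
  {"x": 0.032, "y": 0, "z": 0, "twist": 0},
])

```text
time: 14.1
tool_pos: [612.1, 36.2, 77.6]
tcp_rot: [3.141, 0.0, 0.08]
contact_force: [-1.0, -3.2, -0.9]
grip_width: 60.9
finger_force: 30.0
```

Request:
play_rows([
  {"x": 0.002, "y": 0, "z": 0, "twist": 0},
  {"x": 0.004, "y": 0, "z": 0, "twist": 0},
  {"x": 0.006, "y": 0, "z": 0, "twist": 0},
  {"x": 0.008, "y": 0, "z": 0, "twist": 0},
  {"x": 0.01, "y": 0, "z": 0, "twist": 0},
  {"x": 0.011, "y": 0, "z": 0, "twist": 0},
  {"x": 0.012, "y": 0, "z": 0, "twist": 0},
  {"x": 0.012, "y": 0, "z": 0, "twist": 0},
])

```text
time: 14.9
tool_pos: [623.9, 37.2, 77.6]
tcp_rot: [3.141, -0.0, 0.08]
contact_force: [-1.0, -3.4, -1.5]
grip_width: 60.3
finger_force: 30.0
```

Request:
play_rows([
  {"x": 0.001, "y": 0, "z": 0, "twist": 0},
  {"x": 0.002, "y": 0, "z": 0, "twist": 0},
  {"x": 0.003, "y": 0, "z": 0, "twist": 0},
  {"x": 0.004, "y": 0, "z": 0, "twist": 0},
  {"x": 0.005, "y": 0, "z": 0, "twist": 0},
  {"x": 0.006, "y": 0, "z": 0, "twist": 0},
  {"x": 0.006, "y": 0, "z": 0, "twist": 0},
  {"x": 0.006, "y": 0, "z": 0, "twist": 0},
])

```text
time: 15.7
tool_pos: [629.9, 37.7, 77.6]
tcp_rot: [3.141, -0.0, 0.08]
contact_force: [-0.4, -2.9, -1.4]
grip_width: 60.0
finger_force: 30.0
```

Request:
play_rows([
  {"x": 0.001, "y": 0, "z": 0, "twist": 0},
  {"x": 0.002, "y": 0, "z": 0, "twist": 0},
  {"x": 0.003, "y": 0, "z": 0, "twist": 0},
  {"x": 0.003, "y": 0, "z": 0, "twist": 0},
  {"x": 0.003, "y": 0, "z": 0, "twist": 0},
  {"x": 0.003, "y": 0, "z": 0, "twist": 0},
  {"x": 0.003, "y": 0, "z": 0, "twist": 0},
  {"x": 0.003, "y": 0, "z": 0, "twist": 0},
])

```text
time: 16.5
tool_pos: [632.8, 37.9, 77.7]
tcp_rot: [3.141, -0.0, 0.08]
contact_force: [-0.9, -2.2, -1.6]
grip_width: 60.7
finger_force: 30.0
```

Request:
play_rows([
  {"x": 0.001, "y": 0, "z": 0, "twist": 0},
  {"x": 0.002, "y": 0, "z": 0, "twist": 0},
  {"x": 0.003, "y": 0, "z": 0, "twist": 0},
  {"x": 0.003, "y": 0, "z": 0, "twist": 0},
  {"x": 0.003, "y": 0, "z": 0, "twist": 0},
  {"x": 0.003, "y": 0, "z": 0, "twist": 0},
  {"x": 0.003, "y": 0, "z": 0, "twist": 0},
  {"x": 0.003, "y": 0, "z": 0, "twist": 0},
])

```text
time: 17.3
tool_pos: [635.6, 38.2, 77.5]
tcp_rot: [3.142, 0.0, 0.08]
contact_force: [-2.1, -3.4, -1.6]
grip_width: 60.5
finger_force: 30.0
```

Request:
play_rows([
  {"x": 0.001, "y": 0, "z": 0, "twist": 0},
  {"x": 0.002, "y": 0, "z": 0, "twist": 0},
  {"x": 0.003, "y": 0, "z": 0, "twist": 0},
  {"x": 0.003, "y": 0, "z": 0, "twist": 0},
  {"x": 0.003, "y": 0, "z": 0, "twist": 0},
  {"x": 0.003, "y": 0, "z": 0, "twist": 0},
  {"x": 0.003, "y": 0, "z": 0, "twist": 0},
  {"x": 0.003, "y": 0, "z": 0, "twist": 0},
])

```text
time: 18.1
tool_pos: [638.3, 38.4, 77.6]
tcp_rot: [3.142, 0.001, 0.08]
contact_force: [-4.5, -3.1, 0.2]
grip_width: 60.6
finger_force: 30.0
```

Request:
play_rows([
  {"x": 0.0005, "y": 0, "z": 0, "twist": 0},
  {"x": 0.001, "y": 0, "z": 0, "twist": 0},
  {"x": 0.0015, "y": 0, "z": 0, "twist": 0},
  {"x": 0.002, "y": 0, "z": 0, "twist": 0},
  {"x": 0.0025, "y": 0, "z": 0, "twist": 0},
  {"x": 0.003, "y": 0, "z": 0, "twist": 0},
  {"x": 0.003, "y": 0, "z": 0, "twist": 0},
  {"x": 0.003, "y": 0, "z": 0, "twist": 0},
])

```text
time: 18.9
tool_pos: [640.7, 38.7, 77.6]
tcp_rot: [-3.141, 0.003, 0.08]
contact_force: [-5.8, -2.9, 1.0]
grip_width: 60.4
finger_force: 30.0
```

Request:
play_rows([
  {"x": 0.0005, "y": 0, "z": 0, "twist": 0},
  {"x": 0.001, "y": 0, "z": 0, "twist": 0},
  {"x": 0.0015, "y": 0, "z": 0, "twist": 0},
  {"x": 0.0015, "y": 0, "z": 0, "twist": 0},
  {"x": 0.0015, "y": 0, "z": 0, "twist": 0},
  {"x": 0.0015, "y": 0, "z": 0, "twist": 0},
  {"x": 0.0015, "y": 0, "z": 0, "twist": 0},
  {"x": 0.0015, "y": 0, "z": 0, "twist": 0},
])

```text
time: 19.7
tool_pos: [641.8, 38.8, 77.6]
tcp_rot: [-3.141, 0.003, 0.08]
contact_force: [-7.3, -3.5, 2.4]
grip_width: 60.6
finger_force: 30.0
```

Request:
play_rows([
  {"x": 0.0005, "y": 0, "z": 0, "twist": 0},
  {"x": 0.001, "y": 0, "z": 0, "twist": 0},
  {"x": 0.0015, "y": 0, "z": 0, "twist": 0},
  {"x": 0.0015, "y": 0, "z": 0, "twist": 0},
  {"x": 0.0015, "y": 0, "z": 0, "twist": 0},
  {"x": 0.0015, "y": 0, "z": 0, "twist": 0},
  {"x": 0.0015, "y": 0, "z": 0, "twist": 0},
  {"x": 0.0015, "y": 0, "z": 0, "twist": 0},
])

```text
time: 20.5
tool_pos: [643.0, 39.0, 77.6]
tcp_rot: [-3.141, 0.004, 0.08]
contact_force: [-8.5, -3.2, 3.6]
grip_width: 60.3
finger_force: 30.0
```

Request:
play_rows([
  {"x": 0.0005, "y": 0, "z": 0, "twist": 0},
  {"x": 0.001, "y": 0, "z": 0, "twist": 0},
  {"x": 0.0015, "y": 0, "z": 0, "twist": 0},
  {"x": 0.0015, "y": 0, "z": 0, "twist": 0},
  {"x": 0.0015, "y": 0, "z": 0, "twist": 0},
  {"x": 0.0015, "y": 0, "z": 0, "twist": 0},
  {"x": 0.0015, "y": 0, "z": 0, "twist": 0},
  {"x": 0.0015, "y": 0, "z": 0, "twist": 0},
])

```text
time: 21.3
tool_pos: [644.2, 39.0, 77.7]
tcp_rot: [-3.141, 0.005, 0.08]
contact_force: [-11.4, -3.0, 4.0]
grip_width: 60.6
finger_force: 30.0
```

```bash
python3 -c "
from h import *
print(bot.get_obs()['moment'],bot.get_obs()['contact_force'])
cap('scene','s5.png');cap('top','t5.png');cap('wrist','w5.png')
a=cv2.imread('pics/s5.png')[215:365,220:480];b=cv2.imread('pics/t5.png')[180:365,340:450]
a=cv2.resize(a,None,fx=1.85,fy=1.85,interpolation=2);a=cv2.resize(a,(481,555));b=cv2.resize(b,None,fx=2.9,fy=3,interpolation=2)
cv2.imwrite('pics/c5.png',np.hstack([a,b]))"
```

```text
[-0.57037285  1.6512536  -0.14669084] [-11.38878778  -3.02645702   4.01292248]
```

View pics/c5.png

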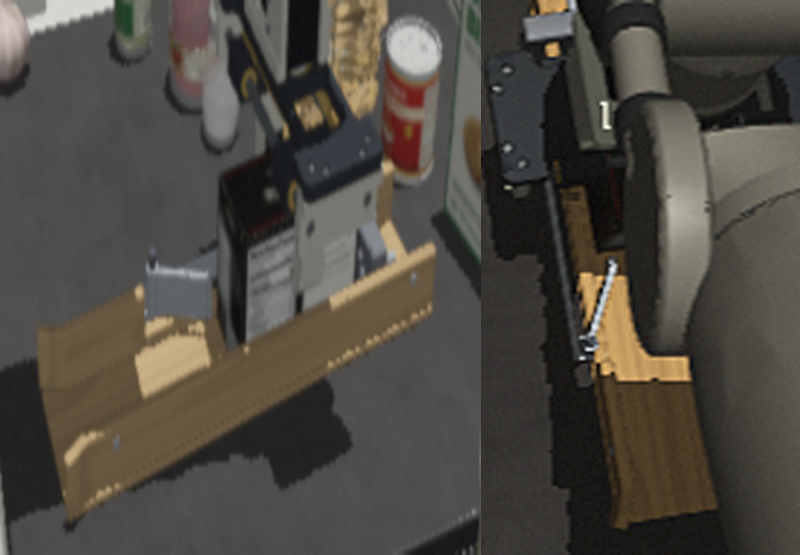

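The top crop shows the pawl back at its rest angle, with its hinge at (377,296) and nose at (385,268), the same pixels as at the start and just behind the box's rear edge. So it has clicked. I'll ease back 3 mm onto the pawl, release and rise.

Request:
play_rows([
  {"x": -0.001, "y": 0, "z": 0, "twist": 0},
  {"x": -0.0015, "y": 0, "z": 0, "twist": 0},
  {"x": -0.002, "y": 0, "z": 0, "twist": 0},
  {"x": -0.0025, "y": 0, "z": 0, "twist": 0},
  {"x": -0.003, "y": 0, "z": 0, "twist": 0},
  {"x": -0.003, "y": 0, "z": 0.001, "twist": 0},
  {"x": -0.003, "y": 0, "z": 0.001, "twist": 0},
  {"x": -0.003, "y": 0, "z": 0.001, "twist": 0},
])

```text
time: 22.25
tool_pos: [641.8, 39.1, 76.7]
tcp_rot: [-3.141, 0.003, 0.08]
contact_force: [-8.5, -2.5, 3.0]
grip_width: 60.3
finger_force: 30.0
```

Request:
play_rows([
  {"x": 0, "y": 0, "z": 0, "twist": 0},
  {"x": 0, "y": 0, "z": 0, "twist": 0},
  {"x": 0, "y": 0, "z": 0, "twist": 0},
  {"x": 0, "y": 0, "z": 0, "twist": 0},
  {"x": 0, "y": 0, "z": 0, "twist": 0},
  {"x": 0, "y": 0, "z": 0, "twist": 0},
  {"x": 0, "y": 0, "z": 0, "twist": 0},
  {"x": 0, "y": 0, "z": 0, "twist": 0},
], jaw=0)

```text
time: 23.05
tool_pos: [643.2, 38.8, 76.6]
tcp_rot: [3.142, -0.0, 0.08]
contact_force: [-0.2, -0.1, 0.3]
grip_width: 91.5
finger_force: 0.0
```

Request:
play_rows([
  {"x": 0, "y": 0, "z": -0.01, "twist": 0},
  {"x": 0, "y": 0, "z": -0.03, "twist": 0},
  {"x": 0, "y": 0, "z": -0.06, "twist": 0},
  {"x": 0, "y": 0, "z": -0.09, "twist": 0},
  {"x": 0, "y": 0, "z": -0.12, "twist": 0},
  {"x": -0.02, "y": 0, "z": -0.15, "twist": 0},
  {"x": -0.05, "y": 0, "z": -0.17, "twist": 0},
  {"x": -0.08, "y": 0, "z": -0.18, "twist": 0},
])

```text
time: 23.85
tool_pos: [563.2, 32.3, 259.5]
tcp_rot: [3.141, -0.004, 0.081]
contact_force: [-0.3, -0.3, -0.4]
grip_width: 91.8
finger_force: 0.0
```

Request:
play_rows([
  {"x": -0.04, "y": 0, "z": 0, "twist": 0},
  {"x": -0.08, "y": 0, "z": 0, "twist": 0},
  {"x": -0.12, "y": 0, "z": 0, "twist": 0},
  {"x": -0.12, "y": 0, "z": 0, "twist": 0},
  {"x": -0.12, "y": 0, "z": 0, "twist": 0},
  {"x": -0.12, "y": 0, "z": 0, "twist": 0},
  {"x": -0.12, "y": 0, "z": 0, "twist": 0},
  {"x": -0.12, "y": 0, "z": 0, "twist": 0},
])

```text
time: 24.65
tool_pos: [444.5, 22.7, 256.4]
tcp_rot: [3.142, 0.0, 0.08]
contact_force: [-0.2, -0.0, -0.7]
grip_width: 92.2
finger_force: 0.0
```

```bash
python3 -c "
from h import *
cap('scene','s6.png');cap('wrist','w6.png')
a=cv2.imread('pics/s6.png')[170:370,200:520];b=cv2.imread('pics/w6.png')[:300,120:520]
cv2.imwrite('pics/c6.png',np.hstack([cv2.resize(a,(400,300)),b]))"
```

```text
(no output)
```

View pics/c6.png

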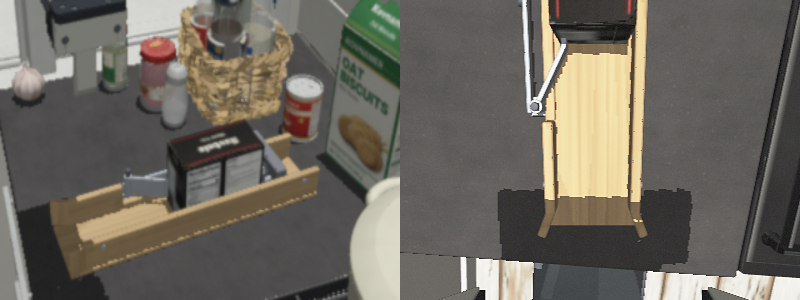

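The box stands level in the lane. The pawl nose, at crop pixel (565,45), is swung in behind the box's rear face, and everything else is where it was. I'll hand the job in.

```bash
python3 -c "
from plant import bot
print(bot.close_job())"
```

```text
the job is handed in; nothing more can be done
None
```

The tea box stands upright in the holder with the catch closed behind it. The highest push reading was about 11 N, no other items were disturbed, and the job was handed in at about 25 s; no verdict was returned.

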